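# Fit the long die to the bench punch

### The arm

A 6-joint arm with a two-finger parallel gripper is mounted at the origin on the work surface. World frame = base frame: x ahead of the robot, y to its left, z up, the work surface at z = 0. Lengths are in m, angles in rad, forces in N, time in s.
With the tool pointing down it reaches from about 0.325 to 0.9 m from the base axis. Payload 6.1 kg.
Tool frame: the origin (TCP) lies midway between the tips of the shut fingers; the grasp point (between the pads) lies 19 mm behind it (hold_point_z is the z of the grasp point in the tool frame, in m); z points along the fingers, y is the line along which they close (so a half turn about z gives the same grasp; the last joint's range is limited). The gripper opens to 85 mm and grips with 20 to 120 N. Pads are 22 mm wide; open, the fingers measure 114 mm over their backs; the gripper's body (76 mm by 85 mm) begins 54 mm behind the grasp point. The pads swing forward as they close: fully open they stand 13 mm farther back than shut.
Start: joints at [0.989, 0.22, 1.526, -0, 1.395, -0.126], TCP at [0.275, 0.561, 0.231] pointing down, gripper open.
Joint ranges: [-2.98, 2.98], [-0.91, 2.08], [0.09, 2.57], [-1.24, 4.39], [0.2, 2.65], [-2.68, 2.68]. Speed limits (rad/s): [2.57, 2.57, 3.01, 3.14, 3.14, 3.14].

### API

Orientations are given as a unit quaternion [w, x, y, z].
In Python, from rig import * gives the robot as it stands.
- The arm moves only by the shell command python3 -m inch 'ROWS' [OPENING] [FORCE]. ROWS is a JSON object of lists of equal length, an entry for each row: "dp": the shift along the tool's x, y, z normalised to -1 to 1, where 1 is 0.1 m, a list of three; "twist": the turn, a rotation vector about the tool's x, y, z normalised to -1 to 1, where 1 is 2 pi rad, a list of three. In form: {"dp": [[x, y, z], ...], "twist": [[wx, wy, wz], ...]}. A call has 1 to 12 rows; each row is the pose to reach, as a shift and turn from the pose commanded when the call began, along the tool's axes at that moment, turning the shorter way round; what a row does not reach only later rows make up. A row lasts 1/12 s, in which the tool goes at most 41.7 mm and 7.16 degrees, less where a joint would pass 70% of its speed; a pose out of reach is approached as far as the arm can. A call with a number of a shift or a turn outside -1 to 1 is refused whole. A call with a gripper value outside its range is refused whole. OPENING is the opening, from -1 (shut) to 1 (fully open), set as the call begins (- or left out, the last holds). The fingers move at their own pace and stop on an object; FORCE is the grip in N (left out, the last holds). Time passes only in rows, so rows that repeat a pose let the fingers close. It gives the time, the measured TCP pose, the force, the opening and the grip force at its end, in the units of the state.
- observe(): the state, without advancing time (a new reading comes with each control period).
- read_camera(name): name is "scene" or "top" or "wrist"; returns (picture, depth): 420x560x3 uint8, blue, green, red; 420x560 float32, m along the optical axis (not along the pixel's ray), 0 where there is no reading.
- get_calibration(name): a dict with "intrinsics" (3x3 intrinsics, pixels), "dist_coeffs" ([k1, k2, p1, p2, k3] as OpenCV has them; the pictures are not rectified), "cam_to_world" (4x4, takes a point from camera to world coordinates); the wrist camera has in their place "tool_from_camera" (4x4, takes a point from camera to tool coordinates, whose origin is the TCP and whose axes are the flange's). Camera axes: x right, y down, z forward; pixel columns grow to the right and rows downward; lengths in m; the calibration is good to about 2 mm. A picture is of the moment at which its call begins: read the wrist's pose just before it. get_calibration takes no time and is no camera call.
- finish_job(): hands the job in; it is judged then, once.
Trained networks look in the newest picture that a camera, given by its name, has taken for a name from the list of things; names that differ only in an ending like _2 or _b are one class to them, and where a whole thing is asked for, a point or a joint stands for the part that bears it (a point fixed in the world has none). Each returns a list of dicts, best first, with "conf" (0 to 1); they miss things now and then, are a little off and sometimes report something else, mostly with a low value. They report only what shows in the picture. A call takes as long as a camera call. They do not tell look-alikes from the thing itself.
- boxes_of(camera, label): "position" ([column, row] in pixels, amid what is visible of it).
- tip_of(camera, label): "position" ([column, row] in pixels: a listed point, or the origin of a listed thing).
The state is a dict: "time_s": time; "joints": joint angles; "qvel": joint speeds; "effort": joint torques, N m; "eef_pos": TCP position; "eef_rot": TCP orientation; "contact_force": force on the tool from outside, world axes, zero at the start; "ft_torque": the same for the moment, N m; "finger_gap": finger opening in m; "finger_force": force on a finger pad.
Only numpy, scipy, OpenCV 4.12 (cv2) and the standard library are available. Lean on these libraries where they do the work, as an engineer would, in place of code of your own. Each camera call takes 0.05 s, during which the arm holds its last target. There are 200 camera calls.

### The job

Fit the longer of the two steel dies to the bench punch: first flip the isolator toggle off, then set the long die down gently into the pocket of the drawn-out carriage and let go of it, push the carriage in until its spring detent snaps it fully home, and only then flip the isolator back on. Leave the short die and everything else on the counter where it is.

Things in the scene. Friction and masses are not known exactly. Their poses are not given: they have to be found in the camera images.
- punch: Bench punch, fixed. Grey bed 300 x 130 mm, 20 mm high (x -130 to +170 mm); white head from x = +60 mm on, 180 mm wide, 130 mm high, its bridge 88 mm above the counter. A dark plunger block, 48 mm high, stands on the bed's +y edge at x = 14 mm, reaching out to y = 98 mm. Origin on the counter, mid-width; x points along the slide, into the head. Position and yaw vary.
- pocket (a point): Centre of the pocket's floor in the aluminium carriage, 26.5 mm above the counter; axes as the punch's (x along the slide, into the head). The pocket is open on top, 40 (x) x 64 mm (y), 2 mm more than the long die on each side, 12 mm deep; above its rim lead-in lips slope outwards, 3 mm out and 5 mm up. Carriage 84 mm wide. Moves with the carriage.
- push_face (a point): Centre of the robot-side face of the black upright push plate at the carriage's near end: 60 mm wide (y), 8 mm thick, from 26 to 76 mm above the counter; this point is 56 mm above it, 79 mm before the pocket centre (punch -x). Push it along punch +x. Moves with the carriage.
- carriage (a joint): Travel of the carriage, m: 0 drawn out, 0.100 fully home (at its stop, detent engaged); starts at 0 to 0.02. Slides with about 1 N. From 0.085 a sprung roller resists, about 6 N in all; past about 0.096 it snaps the carriage to 0.100 and keeps it there. Let go sooner, it springs back a little.
- isolator: Grey isolator box fixed to the counter, 100 (x) x 75 (y) x 50 mm high, a toggle on top. Origin under its centre; position and yaw vary. The toggle tips about the box's y axis, hinge 50 mm above the counter. On is towards the box's +x, the side with a short black cable gland (20 mm) in its wall, away from the robot; off is -x, towards the robot.
- toggle (a joint): Isolator toggle, rad: 0 off (leaning 0.5 rad to the box's -x), 1.0 on (leaning 0.5 rad to the box's +x). Starts on. An over-centre spring holds it at either end: it needs about 3 N at the paddle, and snaps over once clearly past the middle (0.5).
- paddle (a point): Centre of the toggle's black paddle, 50 mm from the hinge axis; the paddle is 34 mm wide (box y), 10 mm thick and 28 mm long; about 94 mm above the counter at either end and 100 mm upright, its top 14 mm farther out. Axes turn with the toggle.
- die_long: The long die, loose, of bare steel, about 0.35 kg: a block 36 (x) x 60 (y) x 22 mm high with a dark grip fin on top 14 (x) x 38 (y) mm, reaching 51 mm above its underside. Origin at the centre of its underside. Either way round fits the pocket.
- die_short: The short die, loose, leave alone: the same section and height, block 36 x 36 x 22 mm, fin 14 (x) x 30 (y) mm, to 51 mm. Origin under its centre.
- stapler: Stapler, 140 x 34 x 45 mm, loose bystander; origin under its centre.
- tape_roll: Brown tape roll lying flat, 64 mm across, 22 mm high, loose bystander; origin under its centre.
Mind the look-alikes: they are no part of the job. What is shaped like the isolator but green is not meant.

How it is judged:
On the way, in this order (a step that is already met when the one before it is completed fails the run):
1. the isolator is off, before the die is loaded (value of joint toggle below 0.15 rad), for 0.2 s.
2. the long die sits flat in the carriage pocket and is let go, isolator off (value of joint toggle below 0.15 rad and horizontal distance between die_long and pocket below 0.006 m and z of die_long in the frame of pocket between -0.003 and 0.003 m and angle between die_long's own z axis and vertical below 0.1 rad and angle between the y axis of die_long and the y axis of pocket, either way round below 0.15 rad and contact force between the fingers and die_long below 0.5 N), for 0.2 s.
3. the carriage is home in its detent with the die in it, isolator off (value of joint toggle below 0.15 rad and horizontal distance between die_long and pocket below 0.006 m and z of die_long in the frame of pocket between -0.003 and 0.003 m and angle between die_long's own z axis and vertical below 0.1 rad and angle between the y axis of die_long and the y axis of pocket, either way round below 0.15 rad and value of joint carriage above 0.0975 m), for 0.2 s.
At the end, for the whole second after the job is handed in: The isolator is on (toggle above 0.85 rad), the carriage is home in its detent (above 97.5 mm of 100), and the long die lies at rest in the pocket: underside within 3 mm of the pocket floor, within 6 mm of its centre, tilted less than 0.1 rad and its length along the pocket's within 0.15 rad (value of joint toggle above 0.85 rad and horizontal distance between die_long and pocket below 0.006 m and z of die_long in the frame of pocket between -0.003 and 0.003 m and angle between die_long's own z axis and vertical below 0.1 rad and angle between the y axis of die_long and the y axis of pocket, either way round below 0.15 rad and value of joint carriage above 0.0975 m and velocity of joint carriage below 0.01 m/s and linear speed of die_long below 0.02 m/s); the robot touches nothing.
It fails at once if the short die or another bystander is moved more than 30 mm (distance of any of die_short, stapler, tape_roll from where it was at the start of the episode above 0.03 m).
It fails at once if the long die is dropped or slammed into the carriage (over 60 N) (contact force between die_long and carriage above 60 N).
It also fails if it takes over 72 s, if anything falls off the work surface, if the arm or the gripper's body presses on something with over 40 N, if the wrist force passes 120 N, or if a joint passes its speed limit or range.

## Working session

There is one attempt and no reset: what is moved stays moved. The work goes in short steps, Python scripts to look and compute and a shell command to move; the robot and the scene stay as the last step left them, time stands still between calls to the robot, and variables do not carry over. Pictures are saved under pics/ and viewed, at most 10 in all, crops included, and the job is handed in when it is done.

```bash
mkdir -p pics; ls; cat > h.py <<'E'
from rig import *
import numpy as np, cv2, json
from scipy.spatial.transform import Rotation as R
def snap(name, fn=None):
    s=observe(); im,d=read_camera(name)
    if fn: cv2.imwrite('pics/'+fn,im)
    c=get_calibration(name)
    if name=='wrist':
        q=s['eef_rot']; T=np.eye(4); T[:3,:3]=R.from_quat([q[1],q[2],q[3],q[0]]).as_matrix(); T[:3,3]=s['eef_pos']
        M=T@np.array(c['tool_from_camera'])
    else: M=np.array(c['cam_to_world'])
    return im,d,np.array(c['intrinsics']),np.array(c['dist_coeffs']),M
def cloud(S):
    im,d,K,D,M=S
    h,w=d.shape; u,v=np.meshgrid(np.arange(w),np.arange(h))
    p=cv2.undistortPoints(np.stack([u,v],-1).reshape(-1,1,2).astype(float),K,D).reshape(h,w,2)
    P=np.concatenate([p*d[...,None],d[...,None]],-1)@M[:3,:3].T+M[:3,3]
    P[d<=0]=np.nan
    return P
def ray_at(S,px,z):
    im,d,K,D,M=S
    p=cv2.undistortPoints(np.array([[px]],float),K,D).ravel()
    r=M[:3,:3]@np.array([p[0],p[1],1]); return M[:3,3]+r*(z-M[2,3])/r[2]
def tool(target, yaw_down=None):
    "target position to dp from current measured pose (tool axes)"
    s=observe(); q=s['eef_rot']; Rm=R.from_quat([q[1],q[2],q[3],q[0]]).as_matrix()
    return Rm, np.array(s['eef_pos'])
E
python3 - <<'E'
from h import *
s=observe(); print({k:np.round(v,3).tolist() for k,v in s.items()})
for c in ('top','scene'):
    S=snap(c,c+'0.png'); P=cloud(S); np.save(c+'.npy',P); print(c,np.round(S[4],3).tolist())
    for l in ['punch','pocket','push_face','isolator','paddle','die_long','die_short','stapler','tape_roll']:
        out=[]
        for f in (tip_of,):
            for r in f(c,l)[:3]:
                x,y=r['position']; z={'pocket':.0265,'push_face':.056,'paddle':.094}.get(l,0)
                out.append((f.__name__[:3],round(r['conf'],2),int(x),int(y),np.round(ray_at(S,(x,y),z),3).tolist()))
        print(l,out)
E
```

```text
pics
{'time_s': 0.0, 'joints': [0.989, 0.221, 1.528, 0.0, 1.395, -0.126], 'qvel': [0.001, 0.002, 0.001, -0.0, -0.0, -0.0], 'effort': [0.0, -49.69, -38.939, -0.0, 0.011, -0.0], 'eef_pos': [0.275, 0.561, 0.23], 'eef_rot': [-0.0, 0.226, 0.974, -0.001], 'contact_force': [-0.441, 0.364, -0.415], 'ft_torque': [0.024, 0.005, -0.014], 'finger_force': 0.0, 'finger_gap': 0.085}
top [[-0.058, -0.975, 0.214, 0.374], [-0.998, 0.057, -0.008, 0.074], [-0.004, -0.214, -0.977, 0.965], [0.0, 0.0, 0.0, 1.0]]
punch [('cal', 0.89, 307, 196, [0.603, 0.004, 0.0]), ('cal', 0.53, 197, 271, [0.435, 0.279, 0.0])]
pocket [('cal', 0.57, 304, 199, [0.589, 0.013, 0.026])]
push_face [('cal', 0.98, 310, 233, [0.501, 0.007, 0.056])]
isolator [('cal', 0.83, 122, 264, [0.462, 0.457, 0.0]), ('cal', 0.78, 195, 211, [0.58, 0.281, 0.0])]
paddle [('cal', 0.64, 105, 268, [0.447, 0.456, 0.094]), ('cal', 0.57, 185, 195, [0.598, 0.284, 0.094]), ('cal', 0.43, 429, 157, [0.655, -0.274, 0.094])]
die_long [('cal', 0.55, 202, 270, [0.436, 0.267, 0.0])]
die_short [('cal', 0.58, 428, 231, [0.498, -0.282, 0.0])]
stapler [('cal', 0.77, 
[... 297 characters left out ...]
0, [0.586, 0.005, 0.026]), ('cal', 0.53, 356, 218, [0.571, 0.288, 0.026]), ('cal', 0.47, 169, 222, [0.6, -0.192, 0.026])]
push_face [('cal', 0.76, 245, 188, [0.506, 0.0, 0.056])]
isolator [('cal', 0.84, 352, 228, [0.585, 0.279, 0.0]), ('cal', 0.6, 141, 199, [0.513, -0.287, 0.0]), ('cal', 0.58, 416, 191, [0.46, 0.46, 0.0])]
paddle [('cal', 0.62, 356, 214, [0.603, 0.278, 0.094]), ('cal', 0.53, 419, 167, [0.449, 0.451, 0.094])]
die_long [('cal', 0.87, 350, 179, [0.425, 0.281, 0.0]), ('cal', 0.51, 245, 221, [0.573, 0.002, 0.0])]
die_short [('cal', 0.7, 141, 198, [0.509, -0.288, 0.0])]
stapler [('cal', 0.98, 119, 256, [0.69, -0.313, 0.0])]
tape_roll [('cal', 0.97, 169, 225, [0.593, -0.197, 0.0])]
```

View pics/top0.png

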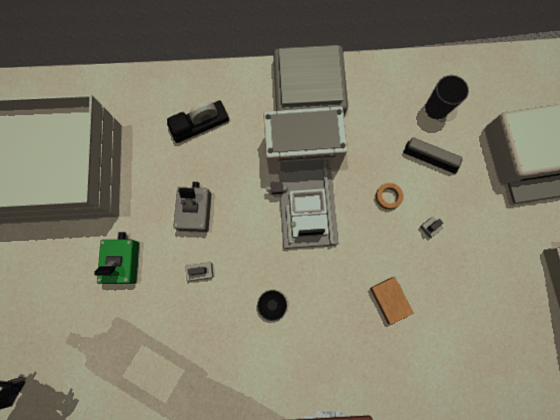

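View pics/scene0.png

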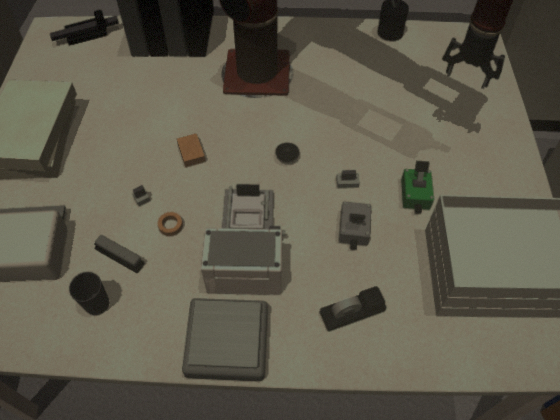

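The top view shows the grey isolator at (192,208), toggled on with its gland towards +x. The green look-alike is at (117,260), the long die at (200,271), the short die at (432,226) and the punch at (305,200). Next I'll refine the poses from depth.

```bash
cat >> h.py <<'E'
def seg(P,c,r,z0,z1):
    "points near c in height band -> minAreaRect centre,size,yaw"
    m=(np.hypot(P[...,0]-c[0],P[...,1]-c[1])<r)&(P[...,2]>z0)&(P[...,2]<z1)
    Q=P[m]
    if len(Q)<5: return None
    b=cv2.minAreaRect((Q[:,:2]*1000).astype(np.float32))
    return len(Q),np.round(b[0],1).tolist(),np.round(b[1],1).tolist(),round(b[2],1),np.round(np.median(Q[:,2])*1000,1)
E
python3 - <<'E'
from h import *
print(np.round(get_calibration('wrist')['tool_from_camera'],3).tolist(), np.round(get_calibration('wrist')['intrinsics'],1).tolist())
for c in ('top','scene'):
    P=np.load(c+'.npy'); print(c)
    for n,a in {'iso_top':((.58,.281),.08,.043,.056),'paddle':((.598,.284),.06,.075,.13),'die_blk':((.43,.275),.05,.015,.027),'die_fin':((.43,.275),.05,.04,.06),
      'plate':((.505,.005),.06,.07,.085),'carr':((.58,.005),.065,.036,.048),'bed':((.57,.005),.12,.014,.023),'head':((.75,.0),.2,.12,.14),'shortfin':((.49,-.29),.05,.04,.06)}.items(): print(n,seg(P,*a))
E
```

```text
[[-0.002, -0.946, -0.324, 0.084], [1.0, -0.002, -0.0, -0.0], [-0.0, -0.324, 0.946, -0.143], [0.0, 0.0, 0.0, 1.0]] [[330.2, 0.0, 275.8], [0.0, 330.2, 213.4], [0.0, 0.0, 1.0]]
top
iso_top (1031, [581.2, 283.7], [75.7, 102.5], 84.7, np.float64(49.2))
paddle (191, [603.3, 281.3], [34.3, 26.7], 84.0, np.float64(98.9))
die_blk (275, [433.7, 272.3], [36.0, 59.6], 4.9, np.float64(20.9))
die_fin (107, [433.5, 271.9], [13.9, 36.4], 3.5, np.float64(49.6))
plate (109, [504.8, 6.7], [58.4, 9.3], 86.9, np.float64(75.2))
carr (425, [572.2, 5.5], [82.0, 87.2], 2.6, np.float64(39.5))
bed (2234, [583.2, 5.1], [213.0, 134.6], 0.7, np.float64(19.6))
head (3747, [722.4, 8.2], [111.9, 181.7], 1.0, np.float64(132.0))
shortfin (90, [506.2, -284.7], [13.9, 30.8], 34.2, np.float64(49.8))
scene
iso_top (893, [584.9, 282.1], [75.9, 102.6], 84.7, np.float64(48.1))
paddle (74, [609.8, 279.2], [33.6, 18.0], 83.6, np.float64(103.6))
die_blk (169, [438.5, 270.2], [40.4, 60.8], 3.7, np.float64(20.2))
die_fin (94, [437.8, 269.9], [19.5, 38.0], 3.0, np.float64(48.3))
plate (71, [510.4, 6.8], [57.5, 11.0], 89.8, np.float64(73.9))
carr (272, [566.6, 3.9], [99.1, 90.4], 1.0, np.float64(38.7))
bed (484, [542.7, 6.6], [127.4, 129.8], 1.1, np.float64(18.5))
head (3389, [727.0, 8.6], [113.3, 179.5], 1.2, np.float64(130.4))
shortfin (62, [512.6, -285.6], [18.1, 28.8], 33.4, np.float64(47.8))
```

```bash
cat >> h.py <<'E'
def go(pos, xyaw):
    "prints: twist about tool z to reach x-axis yaw (deg), then dp in the turned axes"
    s=observe(); q=s['eef_rot']; Rm=R.from_quat([q[1],q[2],q[3],q[0]]).as_matrix()
    a=np.degrees(np.arctan2(Rm[1,0],Rm[0,0])); t=(xyaw-a+180)%360-180
    c,sn=np.cos(np.radians(xyaw)),np.sin(np.radians(xyaw))
    G=np.array([[c,sn,0],[sn,-c,0],[0,0,-1]])
    print('yaw',round(a,1),'tilt z',np.round(Rm[:,2],3),'twist z',round(-t/360,4),'dp',np.round(G.T.T@(np.array(pos)-s['eef_pos'])/.1,3),'pos',np.round(s['eef_pos'],4),'t',round(s['time_s'],2))
E
python3 -m inch '{"dp":[[0,0,0],[0,0,0],[0,0,0],[0,0,0]],"twist":[[0,0,-0.02],[0,0,-0.04],[0,0,-0.0578],[0,0,-0.0578]]}' -1 30
python3 -m inch '{"dp":[[-0.2,-0.13,0],[-0.5,-0.3,0],[-0.75,-0.47,0],[-0.98,-0.62,0.05],[-0.98,-0.62,0.05]],"twist":[[0,0,0],[0,0,0],[0,0,0],[0,0,0],[0,0,0]]}'
python3 -m inch '{"dp":[[-0.2,-0.13,0],[-0.5,-0.3,0],[-0.75,-0.47,0],[-0.98,-0.62,0.05],[-0.98,-0.62,0.05]],"twist":[[0,0,0],[0,0,0],[0,0,0],[0,0,0],[0,0,0]]}'
python3 -c "
from h import *
go([.642,.2775,.2],174.7)"
```

```text
time_s: 1.33
eef_pos: [0.2751, 0.5612, 0.2313]
eef_rot: [0.0, 0.044, 0.999, 0.0]
contact_force: [-0.5, 0.2, 0.4]
finger_gap: 0.0387
finger_force: 0.0
time_s: 1.75
eef_pos: [0.3705, 0.4873, 0.2256]
eef_rot: [0.001, 0.05, 0.999, -0.001]
contact_force: [0.3, 0.7, 0.0]
finger_gap: -0.0
finger_force: 0.0
time_s: 2.17
eef_pos: [0.462, 0.4165, 0.2205]
eef_rot: [0.0, 0.05, 0.999, -0.001]
contact_force: [-0.4, -0.1, -0.6]
finger_gap: -0.0003
finger_force: 0.0
yaw 174.3 tilt z [ 0.001 -0.002 -1.   ] twist z -0.0012 dp [-1.921 -1.218  0.205] pos [0.462  0.4165 0.2205] t 2.17
```

```bash

python3 -m inch '{"dp":[[-0.2,-0.13,0],[-0.5,-0.3,0],[-0.75,-0.47,0],[-0.96,-0.61,0.1],[-0.96,-0.61,0.1]],"twist":[[0,0,0],[0,0,0],[0,0,0],[0,0,0],[0,0,0]]}'
python3 -m inch '{"dp":[[-0.2,-0.13,0],[-0.5,-0.3,0],[-0.75,-0.47,0],[-0.95,-0.61,0.1],[-0.95,-0.61,0.1],[-0.95,-0.61,0.1]],"twist":[[0,0,0],[0,0,0],[0,0,0],[0,0,0],[0,0,0],[0,0,0]]}'
python3 - <<'E'
from h import *
go([.642,.2775,.085],174.7)
S=snap('top'); P=cloud(S); print(seg(P,(.598,.284),.06,.075,.118))
S=snap('wrist','w1.png'); P=cloud(S); print(seg(P,(.598,.284),.06,.075,.118),seg(P,(.58,.281),.08,.043,.056))
E
```

```text
time_s: 2.58
eef_pos: [0.551, 0.347, 0.2096]
eef_rot: [-0.0, 0.05, 0.999, -0.001]
contact_force: [0.3, -0.1, -0.5]
finger_gap: 0.0003
finger_force: 0.0
time_s: 3.08
eef_pos: [0.6373, 0.2802, 0.2]
eef_rot: [-0.001, 0.048, 0.999, -0.0]
contact_force: [-0.8, -0.9, -0.0]
finger_gap: 0.0003
finger_force: 0.0
yaw 174.5 tilt z [-0.003 -0.    -1.   ] twist z -0.0006 dp [-0.05  -0.022  1.15 ] pos [0.6373 0.2802 0.2   ] t 3.08
(27, [603.8, 266.0], [16.8, 4.3], 0.6, np.float64(98.4))
(1556, [602.0, 281.1], [34.0, 25.3], 84.5, np.float64(100.7)) (7329, [580.6, 283.1], [75.5, 99.3], 84.4, np.float64(50.0))
```

View pics/w1.png

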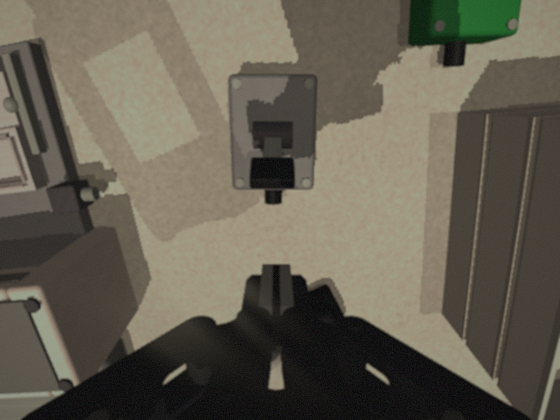

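The wrist view shows the grey isolator at (272,130), its paddle at (272,172) and the fingers in line on the +x side. I'll lower, then push towards -x.

```bash

python3 -m inch '{"dp":[[-0.05,-0.02,0.2],[-0.05,-0.02,0.5],[-0.05,-0.02,0.8],[-0.05,-0.02,0.98],[-0.05,-0.02,0.98]],"twist":[[0,0,0],[0,0,0],[0,0,0],[0,0,0],[0,0,0]]}'
python3 -m inch '{"dp":[[0,0,0.17],[0,0,0.17],[0.1,0,0.17],[0.2,0,0.17],[0.3,0,0.17],[0.38,0,0.17],[0.46,0,0.17],[0.54,0,0.17],[0.58,0,0.17],[0.58,0,0.17]],"twist":[[0,0,0],[0,0,0],[0,0,0],[0,0,0],[0,0,0],[0,0,0],[0,0,0],[0,0,0],[0,0,0],[0,0,0]]}'
python3 -m inch '{"dp":[[-0.2,0,0],[-0.4,0,0],[-0.4,0,-0.4],[-0.4,0,-0.8],[-0.4,0,-1],[-0.4,0,-1]],"twist":[[0,0,0],[0,0,0],[0,0,0],[0,0,0],[0,0,0],[0,0,0]]}'
python3 - <<'E'
from h import *
S=snap('wrist'); P=cloud(S); print(seg(P,(.57,.284),.06,.075,.118))
go([.435,.2715,.15],94)
S=snap('top'); P=cloud(S); print(seg(P,(.57,.284),.06,.075,.118),)
E
```

```text
time_s: 3.6
eef_pos: [0.6378, 0.2786, 0.0978]
eef_rot: [-0.004, 0.046, 0.999, -0.001]
contact_force: [-1.1, -0.1, -1.5]
finger_gap: 0.0003
finger_force: 0.0
time_s: 4.43
eef_pos: [0.5831, 0.2836, 0.086]
eef_rot: [-0.001, 0.046, 0.999, -0.0]
contact_force: [0.3, 0.9, -0.3]
finger_gap: 0.0005
finger_force: 0.0
time_s: 4.93
eef_pos: [0.6282, 0.2806, 0.1933]
eef_rot: [0.005, 0.046, 0.999, 0.002]
contact_force: [0.3, 0.5, 1.6]
finger_gap: 0.0003
finger_force: 0.0
(1506, [559.4, 285.3], [34.0, 25.6], 84.5, np.float64(104.2))
yaw 174.7 tilt z [ 0.006  0.002 -1.   ] twist z 0.2241 dp [ 0.047 -1.919  0.401] pos [0.6268 0.2802 0.1901] t 4.98
None
```

```bash

python3 -m inch '{"dp":[[0,0,0],[0,0,0],[0,0,0],[0,0,0],[0,0,0],[0,0,0],[0,0,0],[0,0,0],[0,0,0],[0,0,0],[0,0,0],[0,0,0]],"twist":[[0,0,0.02],[0,0,0.04],[0,0,0.06],[0,0,0.08],[0,0,0.1],[0,0,0.12],[0,0,0.14],[0,0,0.16],[0,0,0.18],[0,0,0.2],[0,0,0.22],[0,0,0.224]]}' 1
python3 -m inch '{"dp":[[0.02,-0.2,0],[0.02,-0.5,0],[0.02,-0.75,0],[0.02,-0.96,0],[0.02,-0.96,0]],"twist":[[0,0,0],[0,0,0],[0,0,0],[0,0,0],[0,0,0]]}'
python3 -m inch '{"dp":[[0.02,-0.2,0],[0.02,-0.5,0],[0.02,-0.75,0],[0.02,-0.96,0],[0.02,-0.96,0],[0.02,-0.96,0],[0.02,-0.96,0]],"twist":[[0,0,0],[0,0,0],[0,0,0],[0,0,0],[0,0,0],[0,0,0],[0,0,0]]}'
python3 - <<'E'
from h import *
S=snap('wrist','w2.png'); P=cloud(S); print(seg(P,(.435,.2715),.06,.017,.026),seg(P,(.435,.2715),.06,.045,.056))
go([.435,.2715,.05],94)
S=snap('wrist'); P=cloud(S); print(seg(P,(.435,.2715),.06,.017,.026),seg(P,(.435,.2715),.06,.045,.056))
E
```

```text
time_s: 6.03
eef_pos: [0.6231, 0.2791, 0.1832]
eef_rot: [-0.001, 0.684, 0.729, -0.002]
contact_force: [-0.5, -0.1, 0.4]
finger_gap: 0.0856
finger_force: 0.0
time_s: 6.45
eef_pos: [0.5236, 0.2743, 0.1831]
eef_rot: [-0.002, 0.681, 0.732, -0.003]
contact_force: [-0.1, 0.7, -0.7]
finger_gap: 0.0855
finger_force: 0.0
time_s: 7.03
eef_pos: [0.4333, 0.27, 0.1857]
eef_rot: [0.0, 0.682, 0.732, -0.0]
contact_force: [-0.5, 0.6, 0.7]
finger_gap: 0.0855
finger_force: 0.0
(1550, [433.4, 272.1], [35.7, 60.7], 4.8, np.float64(22.0)) (659, [433.2, 272.5], [13.3, 37.8], 4.3, np.float64(51.0))
yaw 94.0 tilt z [-0. -0. -1.] twist z 0.0001 dp [0.014 0.015 1.359] pos [0.4336 0.27   0.1859] t 7.08
(1524, [433.6, 272.0], [36.0, 60.4], 4.1, np.float64(22.0)) (676, [433.4, 272.4], [13.4, 37.9], 4.4, np.float64(50.9))
```

View pics/w2.png

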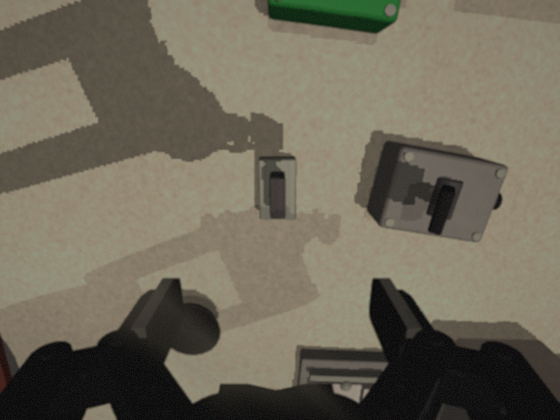

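The toggle is off: the paddle at (443,205) leans towards the robot. The die is at (277,190), between the fingers, so I'll descend and grip its fin.

```bash

python3 -m inch '{"dp":[[0.02,0,0.2],[0.02,0,0.5],[0.02,0,0.8],[0.02,0,0.98],[0.02,0,0.98]],"twist":[[0,0,-0.001],[0,0,-0.001],[0,0,-0.001],[0,0,-0.001],[0,0,-0.001]]}' 
python3 -m inch '{"dp":[[0,0,0.2],[0,0,0.35],[0,0,0.5],[0,0,0.6],[0,0,0.6],[0,0,0.6],[0,0,0.6]],"twist":[[0,0,0],[0,0,0],[0,0,0],[0,0,0],[0,0,0],[0,0,0],[0,0,0]]}' 
python3 -c "
from h import *
go([.4335,.2722,.027],94.35)"
```

```text
time_s: 7.55
eef_pos: [0.43, 0.2704, 0.0834]
eef_rot: [-0.002, 0.68, 0.734, -0.004]
contact_force: [-0.2, -0.7, -0.6]
finger_gap: 0.0852
finger_force: 0.0
time_s: 8.13
eef_pos: [0.4337, 0.2725, 0.0295]
eef_rot: [0.0, 0.679, 0.734, 0.001]
contact_force: [-0.0, -0.3, 0.1]
finger_gap: 0.0851
finger_force: 0.0
yaw 94.4 tilt z [ 0.002  0.001 -1.   ] twist z 0.0002 dp [-0.002 -0.003  0.025] pos [0.4337 0.2725 0.0295] t 8.13
```

```bash

python3 -m inch '{"dp":[[0,0,0.01],[0,0,0.01],[0,0,0.01],[0,0,0.01],[0,0,0.01],[0,0,0.01],[0,0,0.01],[0,0,0.01],[0,0,0.01],[0,0,0.01],[0,0,0.01],[0,0,0.01]],"twist":[[0,0,0],[0,0,0],[0,0,0],[0,0,0],[0,0,0],[0,0,0],[0,0,0],[0,0,0],[0,0,0],[0,0,0],[0,0,0],[0,0,0]]}' -1 60
python3 -m inch '{"dp":[[0,0,-0.1],[0,0,-0.3],[0,0,-0.6],[0,0,-0.9],[0,0,-0.98],[0,0,-0.98]],"twist":[[0,0,0],[0,0,0],[0,0,0],[0,0,0],[0,0,0],[0,0,0]]}' 
python3 - <<'E'
from h import *
go([.58,.005,.16],91.1)
S=snap('top','t3.png'); P=cloud(S); np.save('t3.npy',P)
for l in('pocket','push_face'): print(l,[(r['conf'],r['position'],np.round(ray_at(S,r['position'],.0265 if l=='pocket' else .056),4)) for r in tip_of('top',l)[:2]])
S=snap('wrist','w3.png'); P=cloud(S); np.save('w3.npy',P);print(seg(P,(.435,.2715),.08,.08,.14))
E
```

```text
time_s: 9.13
eef_pos: [0.4329, 0.2722, 0.0276]
eef_rot: [0.0, 0.679, 0.734, 0.0]
contact_force: [-0.8, -0.7, 4.7]
finger_gap: 0.0125
finger_force: 59.8
time_s: 9.63
eef_pos: [0.4344, 0.2729, 0.1279]
eef_rot: [0.001, 0.679, 0.734, 0.002]
contact_force: [0.8, -0.1, -3.7]
finger_gap: 0.0127
finger_force: 59.2
yaw 94.4 tilt z [ 0.005  0.002 -1.   ] twist z 0.0092 dp [-2.706  1.405 -0.321] pos [0.4344 0.2729 0.1279] t 9.63
pocket [(0.55, [307.2, 202.4], array([0.5818, 0.0072, 0.0265]))]
push_face [(0.68, [312.0, 231.1], array([0.5071, 0.003 , 0.056 ]))]
(4829, [429.2, 286.8], [40.2, 30.0], 4.5, np.float64(117.6))
```

```bash

python3 -m inch '{"dp":[[-0.2,0.1,0],[-0.4,0.22,-0.1],[-0.65,0.34,-0.1],[-0.9,0.47,-0.1],[-0.9,0.47,-0.1]],"twist":[[0,0,0.003],[0,0,0.006],[0,0,0.009],[0,0,0.009],[0,0,0.009]]}' 
python3 -m inch '{"dp":[[-0.2,0.1,0],[-0.4,0.22,-0.1],[-0.65,0.34,-0.1],[-0.9,0.47,-0.1],[-0.9,0.47,-0.1],[-0.9,0.47,-0.1],[-0.9,0.47,-0.1]],"twist":[[0,0,0],[0,0,0],[0,0,0],[0,0,0],[0,0,0],[0,0,0],[0,0,0]]}' 
python3 - <<'E'
from h import *
go([.58,.005,.15],91.1)
S=snap('wrist','w4.png'); P=cloud(S); np.save('w4.npy',P)
for n,a in {'plate':((.505,.005),.06,.07,.085),'carr':((.58,.005),.065,.036,.041),'rim':((.58,.005),.065,.041,.047),'floor':((.58,.005),.03,.022,.030),'bed':((.57,.005),.12,.014,.023),'head':((.75,.0),.2,.125,.14)}.items(): print(n,seg(P,*a))
for l in('pocket','push_face'): print(l,[(r['conf'],r['position'],np.round(ray_at(S,r['position'],.0265 if l=='pocket' else .056),4)) for r in tip_of('wrist',l)[:2]])
E
```

```text
time_s: 10.25
eef_pos: [0.4877, 0.1821, 0.1336]
eef_rot: [0.0, 0.701, 0.713, -0.001]
contact_force: [-0.7, 0.3, -3.1]
finger_gap: 0.0129
finger_force: 59.2
time_s: 10.83
eef_pos: [0.5338, 0.0972, 0.1434]
eef_rot: [-0.001, 0.7, 0.714, -0.001]
contact_force: [-0.2, 0.5, -4.1]
finger_gap: 0.013
finger_force: 59.4
yaw 91.1 tilt z [-0.004  0.    -1.   ] twist z 0.0001 dp [-0.931  0.444 -0.066] pos [0.5338 0.0972 0.1434] t 10.83
plate None
carr (826, [595.5, 22.6], [57.2, 60.4], 8.2, np.float64(38.6))
rim (305, [597.0, 27.4], [27.8, 59.2], 36.4, np.float64(42.8))
floor (947, [587.5, 8.8], [27.2, 46.0], 0.9, np.float64(26.7))
bed (8728, [581.8, 16.8], [212.7, 140.4], 9.3, np.float64(20.1))
head (8986, [684.0, 40.0], [46.3, 119.5], 15.6, np.float64(132.6))
pocket [(0.82, [326.8, 302.1], array([0.5813, 0.0067, 0.0265]))]
push_face []
```

View pics/w4.png

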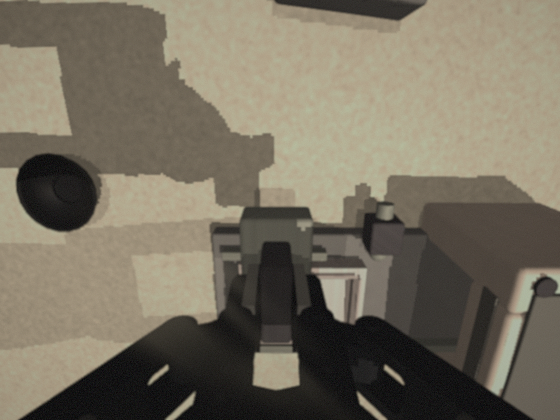

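The held die, at (277,265), hides most of the pocket. I'll sidestep to get a clear view.

```bash

python3 -m inch '{"dp":[[0,-0.2,-0.1],[0,-0.5,-0.3],[0,-0.8,-0.5],[0,-0.95,-0.5],[0,-0.95,-0.5],[0,-0.95,-0.5]],"twist":[[0,0,0],[0,0,0],[0,0,0],[0,0,0],[0,0,0],[0,0,0]]}' 
python3 - <<'E'
from h import *
go([.58,.005,.15],91.1)
S=snap('wrist','w5.png'); P=cloud(S); np.save('w5.npy',P)
T=np.load('t3.npy')
for n,a in {'plate':((.505,.005),.06,.07,.085),'carr':((.58,.005),.065,.036,.041),'rim':((.58,.005),.065,.041,.047),'floor':((.58,.005),.04,.024,.029),'bed':((.57,.005),.12,.014,.023),'head':((.75,.0),.2,.125,.14)}.items(): print(n,seg(P,*a),seg(T,*a))
for l in('pocket','push_face'): print(l,[(r['conf'],r['position'],np.round(ray_at(S,r['position'],.0265 if l=='pocket' else .056),4)) for r in tip_of('wrist',l)[:2]])
E
```

```text
time_s: 11.48
eef_pos: [0.4399, 0.0957, 0.1956]
eef_rot: [0.001, 0.699, 0.715, 0.001]
contact_force: [-0.2, -0.3, -4.0]
finger_gap: 0.013
finger_force: 59.9
yaw 91.3 tilt z [ 0.002  0.    -1.   ] twist z 0.0004 dp [-0.934  1.383  0.456] pos [0.4399 0.0957 0.1956] t 11.48
plate (503, [505.5, 8.1], [8.2, 54.8], 1.1, np.float64(76.2)) (109, [505.0, 6.6], [58.9, 9.7], 87.8, np.float64(75.3))
carr (1599, [578.8, 7.1], [91.9, 93.5], 6.8, np.float64(38.6)) (307, [566.1, 4.2], [92.6, 90.7], 0.2, np.float64(38.3))
rim (646, [581.1, 5.9], [51.2, 74.1], 0.7, np.float64(42.6)) (120, [581.2, 7.3], [57.9, 82.9], 1.0, np.float64(42.6))
floor (1591, [583.6, 2.9], [36.8, 58.5], 0.7, np.float64(26.7)) (346, [573.6, 6.6], [57.7, 63.5], 1.5, np.float64(26.5))
bed (8202, [582.5, 15.9], [153.2, 215.2], 88.0, np.float64(20.2)) (2241, [583.3, 5.4], [213.2, 134.5], 0.5, np.float64(19.6))
head (1764, [669.4, -33.7], [28.1, 107.1], 17.0, np.float64(129.8)) (3682, [723.0, 8.3], [110.4, 181.8], 0.7, np.float64(132.1))
pocket [(0.71, [334.5, 290.5], array([ 0.5058, -0.015 ,  0.0265])), (0.61, [408.6, 273.9], array([0.5842, 0.0066, 0.0265]))]
push_face [(0.72, [336.0, 288.8], array([0.5007, 0.0053, 0.056 ]))]
```

View pics/w5.png

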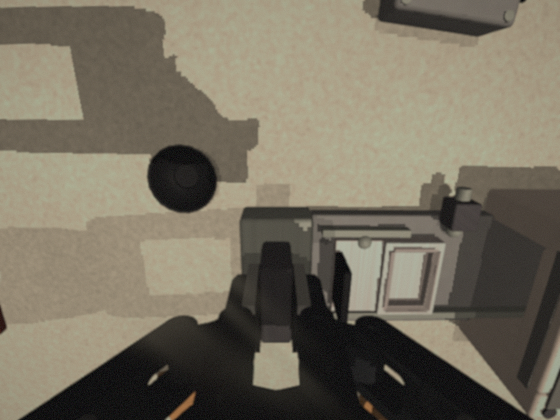

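```bash
python3 - <<'E'
from h import *
P=np.load('w5.npy'); t=observe()['eef_pos']
for z0,z1 in ((.165,.183),(.183,.193),(.193,.205)): print(seg(P,(t[0],t[1]-.03),.045,z0,z1))
go([.5808,.0061,.11],90.9)
E
```

```text
None
(604, [439.1, 102.7], [36.1, 13.5], 2.2, np.float64(190.0))
(210, [439.0, 104.8], [38.2, 5.5], 1.2, np.float64(202.7))
yaw 91.2 tilt z [-0.  0. -1.] twist z 0.0008 dp [-0.913  1.388  0.849] pos [0.4406 0.0952 0.1949] t 11.63
```

```bash
python3 - <<'E'
from h import *
P=np.load('w5.npy'); Q=P[(abs(P[...,0]-.44)<.04)&(P[...,1]>.09)&(P[...,1]<.15)&(P[...,2]>.186)&(P[...,2]<.193)]
print(Q[:,:2].min(0),Q[:,:2].max(0),np.percentile(Q[:,1],99)); b=cv2.minAreaRect((Q[:,:2]*1000).astype(np.float32)); print(b)
E
```

```text
[0.42077318 0.09525511] [0.45732425 0.12618211] 0.1258634427827649
((438.93798828125, 110.93832397460938), (36.12250900268555, 30.447786331176758), 1.4934358596801758)
```

```bash

python3 -m inch '{"dp":[[-0.1,0.15,0.05],[-0.25,0.4,0.1],[-0.46,0.69,0.2],[-0.46,0.69,0.2]],"twist":[[0,0,0.001],[0,0,0.001],[0,0,0.001],[0,0,0.001]]}' 
python3 -m inch '{"dp":[[-0.1,0.15,0.05],[-0.25,0.4,0.1],[-0.46,0.69,0.2],[-0.46,0.69,0.2],[-0.46,0.69,0.4],[-0.46,0.69,0.6],[-0.46,0.69,0.6],[-0.46,0.69,0.6],[-0.46,0.69,0.6]],"twist":[[0,0,0],[0,0,0],[0,0,0],[0,0,0],[0,0,0],[0,0,0],[0,0,0],[0,0,0],[0,0,0]]}' 
python3 -c "
from h import *
go([.5813,.0058,.054],90.8)"
```

```text
time_s: 11.97
eef_pos: [0.5135, 0.0473, 0.172]
eef_rot: [-0.0, 0.703, 0.711, -0.001]
contact_force: [-1.7, -0.5, -3.3]
finger_gap: 0.013
finger_force: 60.1
time_s: 12.72
eef_pos: [0.5803, 0.0054, 0.1156]
eef_rot: [-0.0, 0.702, 0.712, -0.0]
contact_force: [0.2, -0.9, -3.4]
finger_gap: 0.0125
finger_force: 60.5
yaw 90.8 tilt z [-0. -0. -1.] twist z 0.0 dp [0.004 0.01  0.616] pos [0.5803 0.0054 0.1156] t 12.72
```

Next I'll descend, slowing down near the floor.

```bash

python3 -m inch '{"dp":[[0,0.01,0.05],[0,0.01,0.12],[0,0.01,0.2],[0,0.01,0.28],[0,0.01,0.34],[0,0.01,0.4],[0,0.01,0.45],[0,0.01,0.48],[0,0.01,0.48]],"twist":[[0,0,0],[0,0,0],[0,0,0],[0,0,0],[0,0,0],[0,0,0],[0,0,0],[0,0,0],[0,0,0]]}' 
python3 -c "
from h import *
go([.5813,.0058,.054],90.8)"
```

```text
time_s: 13.47
eef_pos: [0.5802, 0.0055, 0.0663]
eef_rot: [-0.001, 0.702, 0.712, -0.0]
contact_force: [-0.6, -0.0, -3.2]
finger_gap: 0.0127
finger_force: 60.7
yaw 90.8 tilt z [-0.002  0.    -1.   ] twist z 0.0 dp [0.003 0.011 0.123] pos [0.5802 0.0055 0.0663] t 13.47
```

```bash

python3 -m inch '{"dp":[[0,0.01,0.02],[0,0.01,0.04],[0,0.01,0.06],[0,0.01,0.075],[0,0.01,0.09],[0,0.01,0.1],[0,0.01,0.105],[0,0.01,0.11],[0,0.01,0.11],[0,0.01,0.11]],"twist":[[0,0,0],[0,0,0],[0,0,0],[0,0,0],[0,0,0],[0,0,0],[0,0,0],[0,0,0],[0,0,0],[0,0,0]]}' 
python3 -c "
from h import *
go([.5813,.0058,.054],90.8)"
```

```text
time_s: 14.3
eef_pos: [0.5819, 0.0054, 0.0563]
eef_rot: [0.0, 0.702, 0.712, 0.0]
contact_force: [-0.3, -0.1, -2.0]
finger_gap: 0.0126
finger_force: 60.6
yaw 90.8 tilt z [ 0. -0. -1.] twist z 0.0 dp [ 0.004 -0.005  0.023] pos [0.5819 0.0054 0.0563] t 14.3
```

```bash

python3 -m inch '{"dp":[[0,0,0.005],[0,0,0.01],[0,0,0.015],[0,0,0.02],[0,0,0.02],[0,0,0.02]],"twist":[[0,0,0],[0,0,0],[0,0,0],[0,0,0],[0,0,0],[0,0,0]]}' 
python3 -m inch '{"dp":[[0,0,0.005],[0,0,0.01],[0,0,0.01],[0,0,0.01]],"twist":[[0,0,0],[0,0,0],[0,0,0],[0,0,0]]}'
```

```text
time_s: 14.8
eef_pos: [0.5818, 0.0054, 0.0542]
eef_rot: [-0.0, 0.702, 0.712, -0.0]
contact_force: [0.1, -0.3, -3.3]
finger_gap: 0.0127
finger_force: 60.6
time_s: 15.13
eef_pos: [0.5825, 0.0054, 0.0541]
eef_rot: [0.001, 0.702, 0.712, 0.0]
contact_force: [0.5, 1.0, 3.2]
finger_gap: 0.0131
finger_force: 61.3
```

```bash

python3 -m inch '{"dp":[[0,0,0],[0,0,0],[0,0,0],[0,0,0],[0,0,0],[0,0,0]],"twist":[[0,0,0],[0,0,0],[0,0,0],[0,0,0],[0,0,0],[0,0,0]]}' 0.2
python3 -m inch '{"dp":[[0,0,-0.1],[0,0,-0.3],[0,0,-0.6],[0,0,-0.9],[0,0,-0.98],[0,0,-0.98]],"twist":[[0,0,0],[0,0,0],[0,0,0],[0,0,0],[0,0,0],[0,0,0]]}' 
python3 -m inch '{"dp":[[0,-0.2,-0.1],[0,-0.5,-0.2],[0,-0.9,-0.3],[0,-0.98,-0.3],[0,-0.98,-0.3],[0,-0.98,-0.3],[0,-0.98,-0.3]],"twist":[[0,0,0],[0,0,0],[0,0,0],[0,0,0],[0,0,0],[0,0,0],[0,0,0]]}' -1
python3 - <<'E'
from h import *
go([.465,.005,.15],181)
S=snap('wrist','w6.png'); P=cloud(S)
S=snap('top'); T=cloud(S)
for n,a in {'plate':((.505,.005),.06,.07,.08),'fin':((.58,.005),.06,.072,.082),'blk':((.58,.005),.06,.0465,.053),'tog':((.57,.284),.06,.075,.118)}.items(): print(n,seg(P,*a),seg(T,*a))
E
```

```text
time_s: 15.63
eef_pos: [0.5818, 0.0054, 0.0532]
eef_rot: [-0.0, 0.702, 0.712, -0.0]
contact_force: [0.1, 0.3, 0.4]
finger_gap: 0.0514
finger_force: 0.0
time_s: 16.13
eef_pos: [0.5844, 0.0051, 0.1558]
eef_rot: [0.003, 0.702, 0.712, 0.002]
contact_force: [0.9, -0.9, 0.3]
finger_gap: 0.0512
finger_force: 0.0
time_s: 16.72
eef_pos: [0.4845, 0.004, 0.1808]
eef_rot: [-0.0, 0.702, 0.712, -0.0]
contact_force: [0.5, 0.5, 0.9]
finger_gap: -0.0001
finger_force: 0.0
yaw 90.8 tilt z [-0.  0. -1.] twist z -0.2505 dp [0.195 0.014 0.308] pos [0.4845 0.004  0.1808] t 16.72
plate (754, [506.2, 5.9], [8.1, 59.1], 0.6, np.float64(76.3)) (13, [506.2, 29.3], [4.6, 9.8], 87.8, np.float64(75.4))
fin (848, [581.5, 5.2], [14.0, 38.5], 1.4, np.float64(77.4)) None
blk (1444, [581.5, 5.4], [35.6, 60.4], 0.6, np.float64(48.5)) None
tog None (130, [559.9, 284.5], [32.5, 27.6], 81.3, np.float64(103.0))
```

View pics/w6.png

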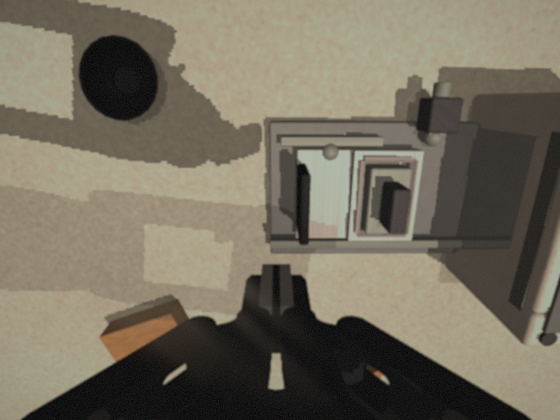

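The die is flat in the pocket, with the fin top at 77.4 mm, and it has been let go. The wrist view shows it at (393,200) inside the rim, and the plate at (303,205). Now I'll turn and move behind the push plate.

```bash

python3 -m inch '{"dp":[[0,0,0],[0,-0.1,0],[0,-0.2,0],[0,-0.2,0],[0,-0.2,0],[0,-0.2,0],[0,-0.2,0],[0,-0.2,0],[0,-0.2,0],[0,-0.2,0],[0,-0.2,0],[0,-0.2,0]],"twist":[[0,0,-0.02],[0,0,-0.04],[0,0,-0.06],[0,0,-0.08],[0,0,-0.1],[0,0,-0.12],[0,0,-0.14],[0,0,-0.16],[0,0,-0.18],[0,0,-0.2],[0,0,-0.22],[0,0,-0.23]]}' 
python3 -m inch '{"dp":[[0,0,0],[0,0,0],[0,0,0],[0,0,0]],"twist":[[0,0,-0.02],[0,0,-0.02],[0,0,-0.02],[0,0,-0.02]]}' 
python3 -c "
from h import *
go([.468,.0046,.048],180.8)"
```

```text
time_s: 17.82
eef_pos: [0.4644, 0.0037, 0.1808]
eef_rot: [-0.0, 0.053, 0.999, 0.0]
contact_force: [0.5, -0.3, 0.4]
finger_gap: -0.0003
finger_force: 0.0
time_s: 18.15
eef_pos: [0.4641, 0.0037, 0.181]
eef_rot: [-0.0, -0.005, 1.0, 0.0]
contact_force: [-0.5, 0.1, -0.1]
finger_gap: 0.0001
finger_force: 0.0
yaw -179.4 tilt z [-0.001  0.    -1.   ] twist z -0.0005 dp [-0.039  0.008  1.33 ] pos [0.4641 0.0037 0.181 ] t 18.15
```

```bash

python3 -m inch '{"dp":[[0,0.01,0.2],[0,0.01,0.5],[0,0.01,0.8],[0,0.01,0.98],[0,0.01,0.98]],"twist":[[0,0,0],[0,0,0],[0,0,0],[0,0,0],[0,0,0]]}' 
python3 -m inch '{"dp":[[0,0,0.2],[0,0,0.34],[0,0,0.34],[-0.1,0,0.34],[-0.18,0,0.34],[-0.22,0,0.34],[-0.26,0,0.34],[-0.3,0,0.34],[-0.34,0,0.34],[-0.38,0,0.34],[-0.42,0,0.34],[-0.45,0,0.34]],"twist":[[0,0,0],[0,0,0],[0,0,0],[0,0,0],[0,0,0],[0,0,0],[0,0,0],[0,0,0],[0,0,0],[0,0,0],[0,0,0],[0,0,0]]}' 
python3 -m inch '{"dp":[[-0.05,0,0],[-0.1,0,0],[-0.15,0,0],[-0.2,0,0],[-0.25,0,0],[-0.3,0,0],[-0.34,0,0],[-0.38,0,0],[-0.42,0,0],[-0.45,0,0],[-0.45,0,0]],"twist":[[0,0,0],[0,0,0],[0,0,0],[0,0,0],[0,0,0],[0,0,0],[0,0,0],[0,0,0],[0,0,0],[0,0,0],[0,0,0]]}' 
python3 -c "
from h import *
go([.590,.006,.048],180.8)"
```

```text
time_s: 18.57
eef_pos: [0.4603, 0.0053, 0.079]
eef_rot: [-0.004, -0.006, 1.0, 0.001]
contact_force: [-1.5, 0.3, -1.0]
finger_gap: -0.0001
finger_force: 0.0
time_s: 19.57
eef_pos: [0.5092, 0.0054, 0.0493]
eef_rot: [-0.0, -0.007, 1.0, 0.0]
contact_force: [-0.3, 0.2, 1.4]
finger_gap: -0.0001
finger_force: 0.6
time_s: 20.48
eef_pos: [0.5548, 0.0059, 0.0496]
eef_rot: [0.001, -0.007, 1.0, -0.0]
contact_force: [-0.1, 0.6, 0.5]
finger_gap: 0.0001
finger_force: 0.0
yaw -179.2 tilt z [ 0.001 -0.    -1.   ] twist z 0.0 dp [-0.352 -0.004  0.016] pos [0.5548 0.0059 0.0496] t 20.48
```

```bash

python3 -m inch '{"dp":[[-0.03,0,0],[-0.06,0,0],[-0.09,0,0],[-0.12,0,0],[-0.15,0,0],[-0.15,0,0]],"twist":[[0,0,0],[0,0,0],[0,0,0],[0,0,0],[0,0,0],[0,0,0]]}' 
python3 -m inch '{"dp":[[-0.02,0,0],[-0.04,0,0],[-0.06,0,0],[-0.08,0,0],[-0.08,0,0]],"twist":[[0,0,0],[0,0,0],[0,0,0],[0,0,0],[0,0,0]]}' 
python3 - <<'E'
from h import *
go([.590,.006,.048],180.8)
P=cloud(snap('wrist')); T=cloud(snap('top'))
for n,a in {'plate':((.585,.005),.04,.07,.0765),'fin':((.66,.005),.06,.07,.08)}.items(): print(n,seg(P,*a),seg(T,*a))
E
```

```text
time_s: 20.98
eef_pos: [0.5697, 0.0062, 0.0495]
eef_rot: [0.001, -0.007, 1.0, -0.0]
contact_force: [0.3, 0.2, 0.6]
finger_gap: -0.0001
finger_force: 0.0
time_s: 21.4
eef_pos: [0.5762, 0.0064, 0.0491]
eef_rot: [-0.001, -0.007, 1.0, 0.0]
contact_force: [-4.7, -0.0, 2.4]
finger_gap: -0.0002
finger_force: 2.1
yaw -179.2 tilt z [-0.002  0.    -1.   ] twist z 0.0 dp [-0.138 -0.005  0.011] pos [0.5762 0.0064 0.0491] t 21.4
plate (550, [566.7, 6.1], [6.0, 27.2], 0.2, np.float64(73.3)) None
fin None None
```

```bash

python3 -m inch '{"dp":[[-0.02,0,0],[-0.04,0,0],[-0.06,0,0],[-0.06,0,0]],"twist":[[0,0,0],[0,0,0],[0,0,0],[0,0,0]]}' 
python3 -m inch '{"dp":[[-0.01,0,0],[-0.02,0,0],[-0.03,0,0],[-0.03,0,0]],"twist":[[0,0,0],[0,0,0],[0,0,0],[0,0,0]]}' 
python3 -m inch '{"dp":[[-0.01,0,0],[-0.02,0,0],[-0.02,0,0]],"twist":[[0,0,0],[0,0,0],[0,0,0]]}'
```

```text
time_s: 21.83
eef_pos: [0.5839, 0.0064, 0.0494]
eef_rot: [0.001, -0.007, 1.0, -0.0]
contact_force: [-0.5, 0.2, 0.0]
finger_gap: 0.0002
finger_force: 0.0
time_s: 22.17
eef_pos: [0.5864, 0.0064, 0.0495]
eef_rot: [0.0, -0.007, 1.0, -0.0]
contact_force: [-0.7, -0.7, 0.8]
finger_gap: -0.0002
finger_force: 0.0
time_s: 22.42
eef_pos: [0.5881, 0.0065, 0.0494]
eef_rot: [0.0, -0.007, 1.0, -0.0]
contact_force: [-0.1, -0.5, -1.0]
finger_gap: 0.0001
finger_force: 0.0
```

```bash

python3 -m inch '{"dp":[[-0.01,0,0],[-0.02,0,0],[-0.02,0,0]],"twist":[[0,0,0],[0,0,0],[0,0,0]]}' 
python3 -m inch '{"dp":[[-0.01,0,0],[-0.02,0,0],[-0.02,0,0]],"twist":[[0,0,0],[0,0,0],[0,0,0]]}'
```

```text
time_s: 22.67
eef_pos: [0.5885, 0.0066, 0.049]
eef_rot: [-0.002, -0.007, 1.0, 0.0]
contact_force: [-5.8, -0.0, 2.7]
finger_gap: -0.0001
finger_force: 2.9
time_s: 22.92
eef_pos: [0.5884, 0.0066, 0.0487]
eef_rot: [-0.004, -0.007, 1.0, 0.0]
contact_force: [-13.3, -0.7, 9.0]
finger_gap: -0.0
finger_force: 6.6
```

The carriage is hard against its stop. I'll retreat, check it, and head to the isolator.

```bash

python3 -m inch '{"dp":[[0.2,0,0],[0.5,0,0],[0.8,0,0],[0.8,0,-0.3],[0.8,0,-0.6],[0.8,0,-0.9],[0.8,0,-0.98],[0.8,0,-0.98]],"twist":[[0,0,0],[0,0,0],[0,0,0],[0,0,0],[0,0,0],[0,0,0],[0,0,0],[0,0,0]]}' 
python3 -m inch '{"dp":[[0.2,0,-0.1],[0.4,0,-0.3],[0.5,0,-0.5],[0.5,0,-0.5],[0.5,0,-0.5],[0.5,0,-0.5]],"twist":[[0,0,0],[0,0,0],[0,0,0],[0,0,0],[0,0,0],[0,0,0]]}' 
python3 - <<'E'
from h import *
go([.520,.2887,.19],174.7)
S=snap('top','t7.png');T=cloud(S)
for n,a in {'plate':((.605,.005),.04,.07,.08),'fin':((.67,.005),.06,.07,.0805),'head':((.75,.0),.2,.12,.14),'tog':((.57,.284),.06,.075,.118)}.items(): print(n,seg(T,*a))
E
```

```text
time_s: 23.58
eef_pos: [0.5144, 0.0051, 0.151]
eef_rot: [0.004, -0.007, 1.0, -0.001]
contact_force: [0.4, 0.9, 1.2]
finger_gap: -0.0002
finger_force: 0.0
time_s: 24.08
eef_pos: [0.4615, 0.0048, 0.1959]
eef_rot: [-0.001, -0.007, 1.0, 0.0]
contact_force: [0.2, -0.7, -0.2]
finger_gap: 0.0001
finger_force: 0.0
yaw -179.2 tilt z [-0.001  0.    -1.   ] twist z 0.017 dp [-0.32   2.881  0.059] pos [0.4615 0.0048 0.1959] t 24.08
plate None
fin (23, [672.8, -14.5], [79.0, 3.7], 88.5, np.float64(74.1))
head (3753, [722.2, 8.1], [112.0, 182.5], 1.1, np.float64(132.0))
tog (131, [557.7, 284.5], [32.9, 24.1], 81.3, np.float64(103.2))
```

View pics/t7.png

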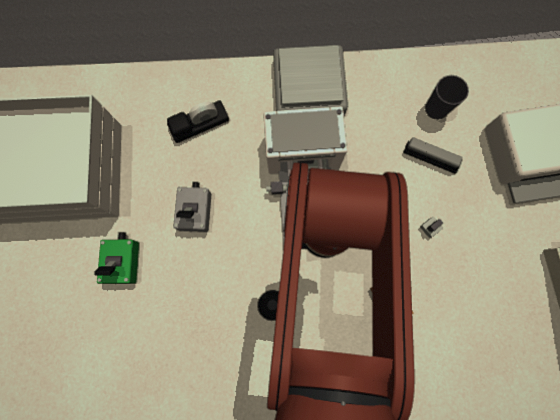

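The arm hides the carriage in this view. The toggle at (187,211) is still off, and I'll recheck the carriage from beside the isolator.

```bash

python3 -m inch '{"dp":[[0,0,0],[0,0,0]],"twist":[[0,0,0.017],[0,0,0.017]]}' 
python3 -m inch '{"dp":[[-0.02,0.2,0],[-0.05,0.5,0],[-0.1,0.75,0],[-0.11,0.96,0],[-0.11,0.96,0]],"twist":[[0,0,0],[0,0,0],[0,0,0],[0,0,0],[0,0,0]]}'
python3 -m inch '{"dp":[[-0.02,0.2,0],[-0.05,0.5,0],[-0.1,0.75,0],[-0.11,0.96,0],[-0.11,0.96,0]],"twist":[[0,0,0],[0,0,0],[0,0,0],[0,0,0],[0,0,0]]}'
python3 -m inch '{"dp":[[-0.02,0.2,0],[-0.05,0.5,0],[-0.1,0.75,0],[-0.1,0.95,0],[-0.1,0.95,0],[-0.1,0.95,0]],"twist":[[0,0,0],[0,0,0],[0,0,0],[0,0,0],[0,0,0],[0,0,0]]}'
python3 - <<'E'
from h import *
go([.520,.2887,.085],174.7)
S=snap('top');T=cloud(S)
for n,a in {'plate':((.605,.005),.04,.07,.08),'carr':((.64,.005),.065,.036,.041)}.items(): print(n,seg(T,*a))
E
```

```text
time_s: 24.3
eef_pos: [0.4614, 0.0048, 0.1956]
eef_rot: [-0.001, 0.048, 0.999, 0.0]
contact_force: [1.0, 1.0, 0.1]
finger_gap: -0.0
finger_force: 0.0
time_s: 24.72
eef_pos: [0.4816, 0.1023, 0.1961]
eef_rot: [-0.001, 0.044, 0.999, 0.001]
contact_force: [-1.5, 0.9, 0.3]
finger_gap: 0.0001
finger_force: 0.0
time_s: 25.13
eef_pos: [0.5015, 0.1963, 0.1962]
eef_rot: [-0.001, 0.044, 0.999, 0.0]
contact_force: [-0.7, -0.3, -0.6]
finger_gap: -0.0005
finger_force: 0.0
time_s: 25.63
eef_pos: [0.5199, 0.2871, 0.1961]
eef_rot: [-0.001, 0.045, 0.999, -0.001]
contact_force: [0.1, -0.2, 0.3]
finger_gap: 0.0002
finger_force: 0.0
yaw 174.8 tilt z [-0.002 -0.001 -1.   ] twist z 0.0004 dp [1.000e-03 1.600e-02 1.111e+00] pos [0.5199 0.2871 0.1961] t 25.63
plate (98, [603.5, 7.6], [9.1, 58.3], 2.5, np.float64(75.4))
carr (198, [642.0, 12.3], [86.4, 106.7], 0.6, np.float64(38.3))
```

The plate moved 98.6 mm to the stop, so the carriage is home. Now I'll flip the isolator on.

```bash

python3 -m inch '{"dp":[[0,0.01,0.2],[0,0.01,0.5],[0,0.01,0.8],[0,0.01,0.98],[0,0.01,0.98]],"twist":[[0,0,0],[0,0,0],[0,0,0],[0,0,0],[0,0,0]]}'
python3 -m inch '{"dp":[[0,0,0.13],[0,0,0.13],[-0.1,0,0.13],[-0.2,0,0.13],[-0.3,0,0.13],[-0.38,0,0.13],[-0.46,0,0.13],[-0.54,0,0.13],[-0.59,0,0.13],[-0.59,0,0.13]],"twist":[[0,0,0],[0,0,0],[0,0,0],[0,0,0],[0,0,0],[0,0,0],[0,0,0],[0,0,0],[0,0,0],[0,0,0]]}'
python3 -m inch '{"dp":[[0.2,0,0],[0.4,0,0],[0.4,0,-0.4],[0.4,0,-0.8],[0.4,0,-1],[0.4,0,-1]],"twist":[[0,0,0],[0,0,0],[0,0,0],[0,0,0],[0,0,0],[0,0,0]]}'
python3 -m inch '{"dp":[[0.3,0,0],[0.6,0,0],[0.8,0,0],[0.8,0,0],[0.8,0,0]],"twist":[[0,0,0],[0,0,0],[0,0,0],[0,0,0],[0,0,0]]}'
python3 - <<'E'
from h import *
T=cloud(snap('top','t8.png')); W=cloud(snap('scene','s8.png'))
for n,a in {'plate':((.605,.005),.04,.07,.08),'tog':((.59,.284),.06,.075,.118),'short':((.5,-.29),.05,.04,.06)}.items(): print(n,seg(T,*a),seg(W,*a))
E
```

```text
time_s: 26.1
eef_pos: [0.5168, 0.2853, 0.0939]
eef_rot: [-0.004, 0.047, 0.999, -0.002]
contact_force: [-0.3, -1.3, -0.7]
finger_gap: 0.0002
finger_force: 0.0
time_s: 26.93
eef_pos: [0.5806, 0.2827, 0.0864]
eef_rot: [0.001, 0.047, 0.999, 0.0]
contact_force: [0.2, 0.1, 0.2]
finger_gap: 0.0004
finger_force: 0.0
time_s: 27.43
eef_pos: [0.5425, 0.2882, 0.1934]
eef_rot: [0.005, 0.046, 0.999, 0.002]
contact_force: [-0.1, 0.3, 1.1]
finger_gap: -0.0002
finger_force: 0.0
time_s: 27.85
eef_pos: [0.4587, 0.2943, 0.1858]
eef_rot: [-0.0, 0.046, 0.999, -0.0]
contact_force: [0.5, -0.1, 0.1]
finger_gap: -0.0002
finger_force: 0.0
plate (96, [603.7, 7.7], [8.9, 58.0], 0.8, np.float64(75.5)) (85, [606.5, 6.7], [11.8, 57.5], 1.4, np.float64(74.3))
tog (187, [603.0, 281.3], [33.9, 25.9], 86.6, np.float64(98.7)) (73, [610.9, 278.7], [35.0, 16.6], 77.0, np.float64(103.3))
short (89, [506.2, -284.9], [13.7, 29.1], 34.9, np.float64(49.6)) (63, [512.5, -285.6], [17.5, 28.0], 38.3, np.float64(48.0))
```

```bash
python3 -c "
from rig import *
print(finish_job())"
```

```text
the job is handed in; nothing more can be done
None
```

The job is handed in: the long die is seated in the pocket and released, the carriage is home against its stop, the isolator is back on, and the short die hasn't moved. I don't have the judge's result.

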